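# Clamp a circuit board in the bench vise with its cam lever

## Robot

A 6-joint arm with a two-finger parallel gripper is mounted at the origin on the work surface. World frame = base frame: x ahead of the robot, y to its left, z up, the work surface at z = 0. Lengths are in mm, angles in rad, forces in N, time in s.
With the tool pointing down it reaches from about 350 to 875 mm from the base axis. Payload 4.2 kg.
Tool frame: the origin (TCP) lies midway between the tips of the shut fingers; the grasp point (between the pads) lies 19 mm behind it; z points along the fingers, x is the direction in which the jaws open and shut, and the axes are right-handed (so a half turn about z gives the same grasp; the last joint's range is limited). The gripper opens to 85 mm and grips with 20 to 120 N. Pads are 22 mm wide; open, the fingers measure 114 mm over their backs; the gripper's body (76 mm by 85 mm) begins 54 mm behind the grasp point. The pads swing forward as they close: fully open they stand 13 mm farther back than shut.
Start: joints at [-1.082, 0.385, 0.008, 0, -1.194, -0.259], TCP at [142.382, -608.545, 231.312] pointing down, gripper open.
Joint ranges: [-3.14, 3.14], [-1.21, 2.06], [-1.07, 1.41], [-3.16, 2.05], [-2.99, -0.16], [-3.1, 3.1]. Speed limits (rad/s): [2.79, 2.79, 3.14, 3.14, 3.14, 3.14].

## Interface

Orientations are given as a unit quaternion [w, x, y, z].
In Python, from bench import ctrl gives the robot as it stands. The module is installed in compiled form; this text tells all that it offers.
- The arm moves only by the shell command python3 -m crank 'ROWS' [OPENING] [FORCE]. ROWS is JSON, a list of rows, each a list of 6 numbers: the shift along the tool's x, y, z in cm, then the turn, a rotation vector about the tool's x, y, z in degrees. In form: [[x, y, z, wx, wy, wz], ...]. A call has 1 to 20 rows; each row is the pose to reach, as a shift and turn from the pose measured when the call began, along the tool's axes at that moment; what a row does not reach only later rows make up. A row lasts 1/10 s, in which the tool goes at most 50 mm and 8.59 degrees, less where a joint would pass 70% of its speed; a pose out of reach is approached as far as the arm can. A call with a gripper value outside its range is refused whole. OPENING is the opening, from 0 (shut) to 1 (fully open), set as the call begins (- or left out, the last holds). The fingers move at their own pace and stop on an object; FORCE is the grip in N (left out, the last holds). Time passes only in rows, so rows that repeat a pose let the fingers close. It gives the time, the measured TCP pose, the force and the opening at its end, in the units of the state.
- ctrl.get_obs(): the state, without advancing time (a new reading comes with each control period).
- ctrl.snapshot(name): name is "scene" or "side" or "wrist"; returns a dict with "pixels" (400x640x3 uint8, blue, green, red), "fx", "fy", "cx", "cy" (pixels), "origin" and "attitude" of the camera in the world. Camera axes: x right, y up, looking along -z (the intrinsics and any distortion apply to the point x, -y, -z); pixel columns grow to the right and rows downward; lengths in mm; the calibration is good to about 2 mm. The wrist camera is an equidistant fisheye: a pixel r from the principal point sees the ray r / f radians off the axis. A picture is of the moment at which its call begins. There is no depth.
- ctrl.close_job(): hands the job in, once; it reports no verdict.
The state is a dict: "clock": time; "q": joint angles; "joint_vel": joint speeds; "joint_efforts": joint torques, N m; "tool_pos": TCP position; "eef_rot": TCP orientation; "force": force on the tool from outside, world axes, zero at the start; "torque": the same for the moment, N m; "width": finger opening in mm.
Only numpy, scipy, OpenCV 4.12 (cv2) and the standard library are available. Lean on these libraries where they do the work, as an engineer would, in place of code of your own. Each camera call takes 0.05 s, during which the arm holds its last target.

## Task

The circuit board lies loose on the rails of the board vise. Push the sliding jaw up until you feel the board sit snug and square between the two jaws, without forcing it, and only then push the cam lever through its quarter turn, right to its end stop, so that the board is clamped. Leave the other things on the bench where they stand.

Things in the scene. Friction and masses are not known exactly. Their poses are not given: they have to be found in the camera images.
- vise: Grey steel bench vise for circuit boards, fixed, 320 x 130 mm. Origin on the bench at mid-width; z up, y along the slide. Two rails (10 mm wide, x = -45 and +45 mm, tops 30 mm above the bench) carry board and jaws. The stationary jaw, at the -y end, is screwed down wherever the last user set it: its face lies between y = -94 and -112 mm, not reported, to be felt or seen.
- jaw (a joint): Travel of the sliding jaw to vise -y, m, 0 to 0.10. Grey block 130 (x) x 50 (y) x 58 mm high. Solid front face at vise y = 60 mm minus travel, flat back face at 110 mm minus travel. With the board square between the jaws it stops at 0.054 to 0.072, as the stationary jaw is set. It drags on the rails, about 9 N, and stays where left; shoving the loose board along adds up to about 2 N.
- jaw_back (a point): Middle of the sliding jaw's flat back face (away from the board), 47 mm above the bench. The open lever passes above it (its underside 64 mm up), so push beside the lever, for instance 40 mm to either side along x. Behind the face all is free above the low end block (34 mm high, at vise y 152 to 170 mm).
- pressure_bar: Aluminium bar, 124 mm wide, 32 to 52 mm above the bench, on the sliding jaw's front: it bears on the board. Lever open: face 1.5 mm proud of the jaw's solid front, sprung, 3 N to start moving, 1 N more per mm. Turning the lever drives it 3 mm further out, tightening to about 7 N. Origin on the jaw's middle plane at bench height, 1.5 mm behind the bar's face; axes as the vise's.
- lever (a joint): Cam lever angle, rad: 0 open, pointing away from the board (vise +y); 1.571 at the end stop, pointing across (vise +x). Turns clockwise seen from above about an upright pivot on the sliding jaw. A spring resists, up to about 9 N at mid-grip; let go before about 1.1 rad it springs back, beyond that friction holds it, so push on until it meets the stop.
- lever_pivot (a point): On the lever's upright axis, at the middle of the sliding jaw, 75 mm above the bench (the lever's mid-height).
- lever_grip (a point): Middle of the lever's round black rubber grip: 22 mm thick, 70 mm long, lying level, from 58 to 128 mm out from the pivot; this point is 95 mm from the pivot, 75 mm above the bench.
- board: Green circuit board, 120 mm (its x) by 100 mm (its y, along the slide) by 3 mm, about 140 g, parts on it up to 23 mm high. Origin at the middle of its underside, 30 mm above the bench as it lies on the rails. It starts clear of both jaws, up to 32 mm from the stationary one and up to 4 degrees askew. It bends if the jaws are forced together with more than about 30 N.
- reel: Bystander: solder reel with black flanges standing on its flange, 66 mm across, 50 mm high; origin at the middle of its underside.
- flux: Bystander: white plastic bottle with black cap, 44 mm across, 95 mm high; origin at the middle of its underside.
- tip_pot: Bystander: bare steel tip-cleaner pot, 80 mm across, 48 mm high; origin at the middle of its underside.
Things that resemble listed ones, but are neither listed nor needed, are in the scene too. What is meant by the board is not orange or red, and is the smaller of those in its own colour.

How it is judged:
By the outcome, as a careful person would: the job done as asked, in the order asked, and still so for the second after the job is handed in, with the robot touching nothing.
It also fails if it takes over 53 s, if anything falls off the work surface, if the arm or the gripper's body presses on something with over 40 N, if the wrist force passes 120 N, or if a joint passes its speed limit or range.

## Working session

There is one attempt and no reset: what is moved stays moved. The work goes in short steps, Python scripts to look and compute and a shell command to move; the robot and the scene stay as the last step left them, time stands still between calls to the robot, and variables do not carry over. Pictures are saved under pics/ and viewed, and the job is handed in when it is done.

```bash
mkdir -p pics; cat > h.py <<'E'
import numpy as np, cv2
from scipy.spatial.transform import Rotation as R
from bench import ctrl
def rot(q): return R.from_quat([q[1],q[2],q[3],q[0]]).as_matrix()
E
python3 - <<'E'
from h import *
import pickle
for n in ("scene","side","wrist"):
    s=ctrl.snapshot(n); pickle.dump(s,open(f"{n}0.pkl","wb"))
    cv2.imwrite(f"pics/{n}0.png",s["pixels"]); print(n,{k:v for k,v in s.items() if k!="pixels"})
print(ctrl.get_obs())
E
```

```text
scene {'fx': 479.6002626401303, 'fy': 479.6002626401303, 'cx': 324.9628892521228, 'cy': 192.9730239580384, 'origin': array([1201.08238209,  -48.09922353,  846.32444993]), 'attitude': array([0.73022083, 0.26511411, 0.22507458, 0.58807609])}
side {'fx': 364.0072731173283, 'fy': 364.0072731173283, 'cx': 320.1849096176087, 'cy': 195.05035478107268, 'origin': array([ 247.83335388, -314.42953952,  665.39281374]), 'attitude': array([ 0.88883646,  0.32264494, -0.11582603, -0.30406303])}
wrist {'fx': 309.70691628693146, 'fy': 309.70691628693146, 'cx': 321.0159345502817, 'cy': 198.4829260184219, 'origin': array([  61.88836575, -626.74754527,  372.9919689 ]), 'attitude': array([ 0.61364906, -0.09983184, -0.12687963,  0.77289714])}
{'clock': 0.15, 'q': array([-1.08240130e+00,  3.85394802e-01,  6.93850797e-03, -3.08084287e-04,
       -1.19402428e+00, -2.58607246e-01]), 'joint_vel': array([ 0.00076749, -0.0010464 ,  0.00209252,  0.00020992,  0.00149276,
       -0.00197399]), 'joint_efforts': array([-7.56902773e-05, -3.92678297e+01,  1.88582289e+01,  4.18859258e+00,
       -3.40622362e-03, -3.73940026e-06]), 'tool_pos': array([ 142.26286265, -608.14072859,  230.46993995]), 'eef_rot': array([-7.14363869e-04,  6.21425440e-01,  7.83472841e-01,  4.68355709e-04]), 'force': array([ 0.16397676, -0.44998196, -0.12772548]), 'torque': array([-0.00747029,  0.0218213 , -0.01496474]), 'width': 85.83864858483548}
```

View pics/scene0.png

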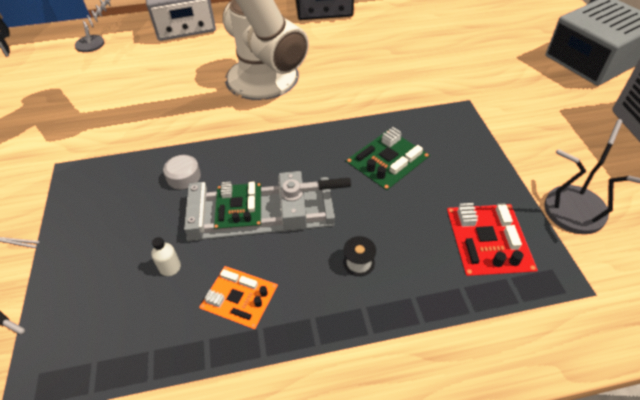

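View pics/side0.png

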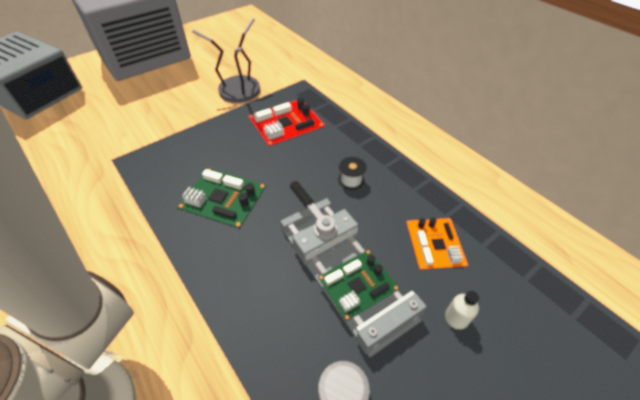

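View pics/wrist0.png

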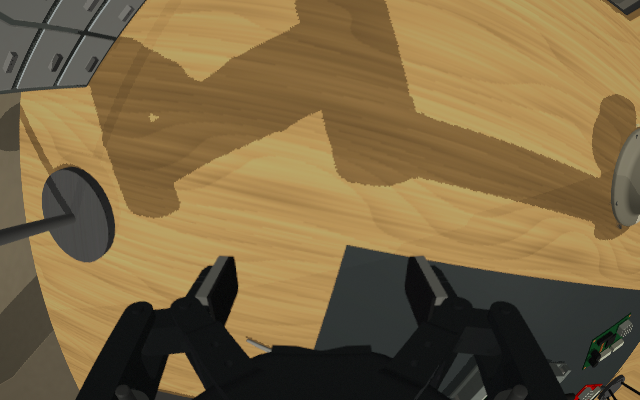

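The scene picture shows the vise at (260,205): fixed jaw (195,210), sliding jaw (292,200), lever pointing right to (335,183). Candidates for the board are green in the vise (238,205), larger green loose (388,158), orange (240,297) and red (490,240). I choose the smaller green one, which is in the vise, and check it in a crop.

```bash
python3 - <<'E'
from h import *
a=cv2.imread("pics/scene0.png")[160:250,170:360]; cv2.imwrite("pics/c1.png",cv2.resize(a,None,fx=4.2,fy=4.2,interpolation=cv2.INTER_CUBIC))
a=cv2.imread("pics/side0.png")[170:360,270:440]; cv2.imwrite("pics/c2.png",cv2.resize(a,None,fx=3.1,fy=3.1,interpolation=cv2.INTER_CUBIC))
E
```

```text
(no output)
```

View pics/c1.png

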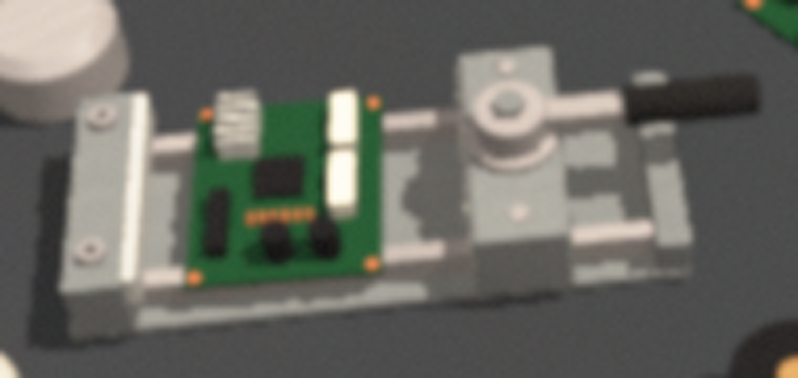

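View pics/c2.png

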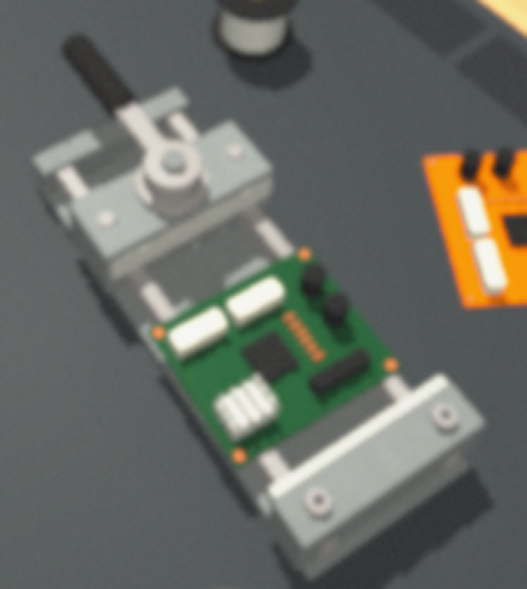

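The crops confirm the small green board lies loose on the rails, clear of both jaws, with the lever open. Next I triangulate these features.

```bash
cat >> h.py <<'E'
import pickle
def ray(s,u,v):
    d=np.array([(u-s["cx"])/s["fx"],-(v-s["cy"])/s["fy"],-1.]); d=rot(s["attitude"])@d
    return np.array(s["origin"]),d/np.linalg.norm(d)
def tri(r1,r2):
    A=np.zeros((3,3));b=np.zeros(3)
    for o,d in (r1,r2):
        P=np.eye(3)-np.outer(d,d);A+=P;b+=P@o
    p=np.linalg.solve(A,b); return p,[np.linalg.norm((np.eye(3)-np.outer(d,d))@(p-o)) for o,d in (r1,r2)]
def onz(r,z): o,d=r; return o+d*(z-o[2])/d[2]
E
python3 - <<'E'
from h import *
np.set_printoptions(precision=1,suppress=True)
a=pickle.load(open("scene0.pkl","rb"));b=pickle.load(open("side0.pkl","rb"))
A=lambda p:ray(a,170+p[0]/4.2-.4,160+p[1]/4.2-.4); B=lambda p:ray(b,270+p[0]/3.1-.35,170+p[1]/3.1-.35)
L={"pivot":((508,103),(174,160)),"js1":((508,67),(106,217)),"js2":((519,211),(236,150)),"fs1":((102,114),(318,502)),"fs2":((90,249),(446,414)),
"b1":((207,115),(239,456)),"b2":((374,103),(158,333)),"b3":((372,264),(304,254)),"b4":((195,278),(391,364)),"tip":((757,93),(75,45)),"gripstart":((628,103),(122,105))}
for k,(p,q) in L.items():
    z={"j":58,"b":33,"p":75,"t":75,"g":75,"f":58}[k[0]]
    print(k,*tri(A(p),B(q)),"z",z,onz(A(p),z)[:2],onz(B(q),z)[:2])
o=ctrl.get_obs();print(rot(o["eef_rot"]))
E
```

```text
pivot [519.3   7.6  86.6] [np.float64(0.8917984629642484), np.float64(0.891798462964315)] z 75 [508.3   9.2] [524.9  13.1]
js1 [469.8  13.8  59.8] [np.float64(0.8100599254494871), np.float64(0.8100599254494167)] z 58 [467.6  14.7] [470.6  13.9]
js2 [569.1   3.1  61.1] [np.float64(0.9799576417078173), np.float64(0.9799576417077676)] z 58 [566.1   4.2] [570.9   3.6]
fs1 [ 453.3 -200.1   57.6] [np.float64(0.9740411058234189), np.float64(0.9740411058234275)] z 58 [ 453.3 -199.1] [ 453.4 -201.1]
fs2 [ 543.9 -208.6   58.8] [np.float64(0.9363983462516225), np.float64(0.93639834625156)] z 58 [ 542.9 -207.8] [ 544.5 -209.3]
b1 [ 443.7 -148.9   33.4] [np.float64(0.83303938630578), np.float64(0.8330393863058382)] z 33 [ 443.  -148.1] [ 444.  -149.6]
b2 [454.8 -59.5  32.9] [np.float64(0.836355261514231), np.float64(0.8363552615142061)] z 33 [454.4 -58.7] [455.  -60.3]
b3 [564.2 -73.4  33.5] [np.float64(0.7249656371177862), np.float64(0.7249656371178042)] z 33 [563.5 -72.7] [564.6 -73.9]
b4 [ 553.4 -162.1   33.6] [np.float64(0.9062119608413439), np.float64(0.9062119608413443)] z 33 [ 552.6 -161.3] [ 553.9 -162.8]
tip [531.4 134.2  75.6] [np.float64(1.319282600685437), np.float64(1.3192826006854386)] z 75 [530.  135.6] [531.8 133.1]
gripstart [524.4  68.7  77.4] [np.float64(0.37273865121074257), np.float64(0.37273865121076233)] z 75 [522.   69.4] [525.6  69.9]
[[-0.2  1.  -0. ]
 [ 1.   0.2  0. ]
 [ 0.  -0.  -1. ]]
```

```bash
cat >> h.py <<'E'
yaw=np.radians(-5.6); X=np.array([np.cos(yaw),np.sin(yaw),0]); Y=np.array([-X[1],X[0],0]); Z=np.array([0,0,1.])
P=np.array([519.4,8.0,0]); V=P-85*Y   # pivot at start, vise origin
def w(x,y,z): return V+x*X+y*Y+z*Z
def inv(p): d=np.array(p)-V; return np.array([d@X,d@Y,d[2]])
Rt=np.column_stack([Y,X,-Z])
def shift(p):
    o=ctrl.get_obs(); M=rot(o["eef_rot"]); return np.round(M.T@(np.array(p)-o["tool_pos"])/10,2), np.round(np.degrees(R.from_matrix(M.T@Rt).as_rotvec()),2)
def st():
    o=ctrl.get_obs(); print("t",round(o["clock"],2),"vise",np.round(inv(o["tool_pos"]),1),"F x,y,z vise",np.round([o["force"]@X,o["force"]@Y,o["force"][2]],1),"w",round(o["width"],1),"rot",shift(o["tool_pos"])[1])
E
python3 - <<'E'
from h import *
np.set_printoptions(precision=1,suppress=True)
a=pickle.load(open("scene0.pkl","rb"));b=pickle.load(open("side0.pkl","rb"))
A=lambda p:ray(a,170+p[0]/4.2-.4,160+p[1]/4.2-.4); B=lambda p:ray(b,270+p[0]/3.1-.35,170+p[1]/3.1-.35)
for p in ((150,97),(134,281)): print("fixed face z58",inv(onz(A(p),58)))
for p in ((272,490),(442,376)): print("fixed face z58 side",inv(onz(B(p),58)))
for p in ((383,97),(188,285)): print("board",inv(onz(A(p),33)))
for p in ((460,57),(552,48),(473,236),(565,226)): print("jaw top",inv(onz(A(p),58)))
print(w(-40,148,200), shift(w(-40,148,200)));st()
E
```

```text
fixed face z58 [ -54.6 -103.    58. ]
fixed face z58 [  67.2 -104.6   58. ]
fixed face z58 side [ -62.4 -111.2   58. ]
fixed face z58 side [  59.7 -110.3   58. ]
board [-61.9  17.2  33. ]
board [ 53.6 -83.6  33. ]
jaw top [-62.8  61.4  58. ]
jaw top [-63.2 111.   58. ]
jaw top [59.9 62.  58. ]
jaw top [ 59.2 107.9  58. ]
[485.7  74.6 200. ] (array([58.7, 49. ,  3.1]), array([-0. , -0.1, 18.8]))
t 0.15 vise [-315.2 -565.   230.5] F x,y,z vise [ 0.2 -0.4 -0.1] w 85.8 rot [-0.  -0.1 18.8]
```

```bash
python3 -m crank '[[2,1.6,0,0,0,2],[5,4.1,0,0,0,4],[8.7,7.3,0,0,0,6],[12,10,0,0,0,8],[15.6,13,0,0,0,10],[19.2,16,0,0,0,12],[22.8,19,0,0,0,14],[26.4,22,0,0,0,16],[30,25,0,0,0,18.8],[33.6,28,0,0,0,18.8],[37.2,31,0,0,0,18.8],[40.8,34,0,0,0,18.8],[44.4,37,0.5,0,0,18.8],[48,40,1,0,0,18.8],[51.6,43,1.5,0,0,18.8],[55,46,2,0,0,18.8],[57.5,48,2.5,0,0,18.8],[58.7,49,3,0,0,18.8],[58.7,49,3,0,0,18.8],[58.7,49,3,0,0,18.8]]' 0; python3 -c "
from h import *
st(); print(shift(w(-40,142,43)))"
```

```text
clock: 2.15
tool_pos: [485.1, 74.4, 201.0]
eef_rot: [-0.001, 0.741, 0.671, -0.0]
force: [0.8, 0.0, 0.1]
width: 0.6
t 2.15 vise [-40.6 147.8 201. ] F x,y,z vise [0.8 0.1 0.1] w 0.6 rot [-0.12 -0.04 -0.05]
(array([-0.59,  0.1 , 15.8 ]), array([-0.12, -0.04, -0.05]))
```

```bash
python3 -m crank '[[0,0,2,0,0,0],[0,0,5,0,0,0],[0,0,8,0,0,0],[0,0,11,0,0,0],[0,0,13.5,0,0,0],[0,0,15,0,0,0],[0,0,15.7,0,0,0],[0,0,15.7,0,0,0],[0,0,15.7,0,0,0]]' 0; python3 -c "
from h import *
st()
for n in ('scene','side'):
  s=ctrl.snapshot(n);cv2.imwrite(f'pics/{n}1.png',s['pixels'])
a=cv2.resize(cv2.imread('pics/scene1.png')[100:250,170:370],None,fx=3,fy=3,interpolation=cv2.INTER_CUBIC)
cv2.imwrite('pics/c3.png',a)
a=cv2.resize(cv2.imread('pics/side1.png')[120:320,230:430],None,fx=3,fy=3,interpolation=cv2.INTER_CUBIC)
cv2.imwrite('pics/c4.png',a)"
```

```text
clock: 3.05
tool_pos: [485.4, 74.3, 45.0]
eef_rot: [-0.001, 0.741, 0.671, 0.0]
force: [0.5, 0.6, 0.7]
width: -0.1
t 3.05 vise [-40.3 147.7  45. ] F x,y,z vise [0.4 0.6 0.7] w -0.1 rot [-0.02 -0.09 -0.08]
```

View pics/c3.png

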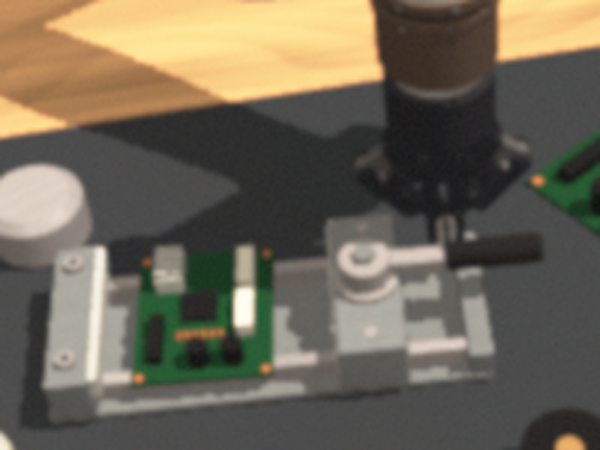

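View pics/c4.png

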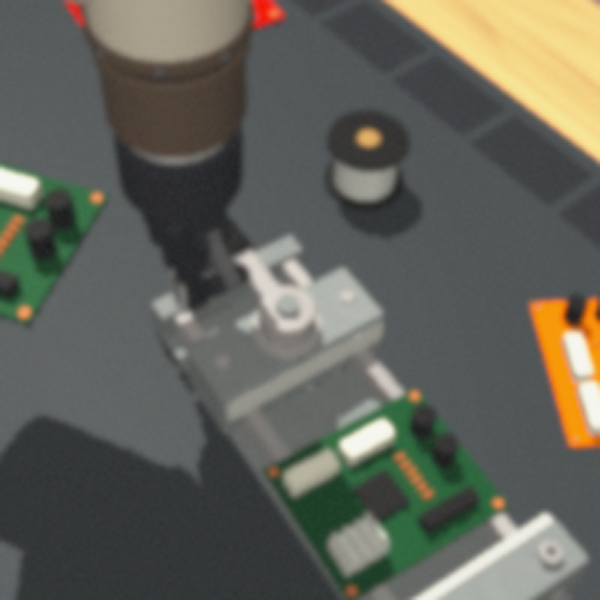

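```bash
python3 -m crank '[[-0.3,0,0,0,0,0],[-0.7,0,0,0,0,0],[-1.1,0,0,0,0,0],[-1.5,0,0,0,0,0],[-1.8,0,0,0,0,0],[-2.1,0,0,0,0,0],[-2.4,0,0,0,0,0],[-2.7,0,0,0,0,0],[-3,0,0,0,0,0],[-3.3,0,0,0,0,0],[-3.6,0,0,0,0,0],[-3.9,0,0,0,0,0],[-4.2,0,0,0,0,0],[-4.5,0,0,0,0,0]]' 0; python3 -c "
from h import *
st()
for n in ('side',):
  s=ctrl.snapshot(n);cv2.imwrite(f'pics/{n}2.png',s['pixels'])
a=cv2.resize(cv2.imread('pics/side2.png')[120:320,230:430],None,fx=3,fy=3,interpolation=cv2.INTER_CUBIC)
cv2.imwrite('pics/c5.png',a)"
```

```text
clock: 4.55
tool_pos: [481.5, 31.7, 45.1]
eef_rot: [-0.001, 0.741, 0.671, 0.002]
force: [-2.9, 9.7, -0.6]
width: -0.1
t 4.55 vise [-40.1 104.8  45.1] F x,y,z vise [-3.8  9.4 -0.6] w -0.1 rot [ 0.08 -0.28 -0.07]
```

View pics/c5.png

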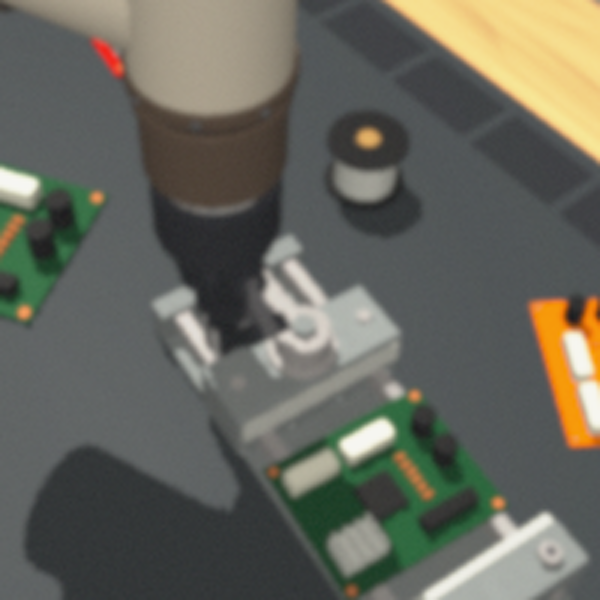

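The jaw is sliding with about 9.4 N of drag and the fingers are beside the lever. I continue.

```bash
python3 -m crank '[[-0.2,0,0,0,0,0],[-0.4,0,0,0,0,0],[-0.6,0,0,0,0,0],[-0.8,0,0,0,0,0],[-1,0,0,0,0,0],[-1.2,0,0,0,0,0],[-1.4,0,0,0,0,0],[-1.6,0,0,0,0,0],[-1.8,0,0,0,0,0],[-2,0,0,0,0,0],[-2.2,0,0,0,0,0],[-2.4,0,0,0,0,0],[-2.6,0,0,0,0,0],[-2.8,0,0,0,0,0]]' 0; python3 -c "
from h import *
st()
for n in ('scene',):
  s=ctrl.snapshot(n);cv2.imwrite(f'pics/{n}3.png',s['pixels'])
a=cv2.resize(cv2.imread('pics/scene3.png')[140:250,170:370],None,fx=4,fy=4,interpolation=cv2.INTER_CUBIC)
cv2.imwrite('pics/c6.png',a)"
```

```text
clock: 6.0
tool_pos: [479.0, 5.1, 45.1]
eef_rot: [-0.001, 0.741, 0.671, 0.004]
force: [-2.9, 10.2, 2.2]
width: 0.0
t 6.0 vise [-40.   78.2  45.1] F x,y,z vise [-3.9  9.8  2.2] w 0.0 rot [ 0.15 -0.41 -0.09]
```

View pics/c6.png

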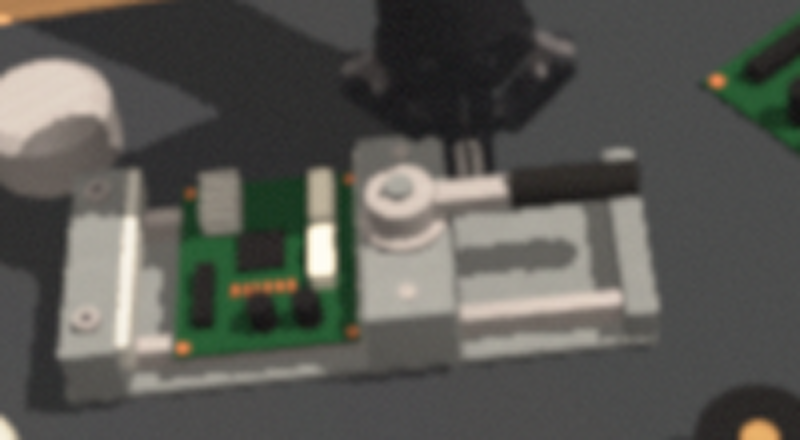

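```bash
python3 -m crank '[[-0.15,0,0,0,0,0],[-0.3,0,0,0,0,0],[-0.45,0,0,0,0,0],[-0.6,0,0,0,0,0],[-0.75,0,0,0,0,0],[-0.9,0,0,0,0,0],[-1.05,0,0,0,0,0],[-1.2,0,0,0,0,0],[-1.35,0,0,0,0,0],[-1.5,0,0,0,0,0]]' 0; python3 -c "
from h import *
st()
s=pickle.load(open('scene0.pkl','rb'))
print(inv(onz(ray(s,170+406/4-.4,140+291/4-.4),58)), 'js2 start', inv(onz(ray(s,170+519/4.2-.4,160+211/4.2-.4),58)))
for n in ('scene',):
  s=ctrl.snapshot(n);cv2.imwrite(f'pics/{n}4.png',s['pixels'])
a=cv2.resize(cv2.imread('pics/scene4.png')[140:250,170:370],None,fx=4,fy=4,interpolation=cv2.INTER_CUBIC)
cv2.imwrite('pics/c7.png',a)"
```

```text
clock: 7.05
tool_pos: [477.7, -8.3, 45.1]
eef_rot: [-0.002, 0.741, 0.671, 0.005]
force: [-3.5, 10.5, 3.0]
width: 0.1
t 7.05 vise [-39.9  64.7  45.1] F x,y,z vise [-4.5 10.1  3. ] w 0.1 rot [ 0.2  -0.54 -0.11]
[47.80893209 39.21567198 58.        ] js2 start [46.81886599 85.75128496 58.        ]
```

View pics/c7.png

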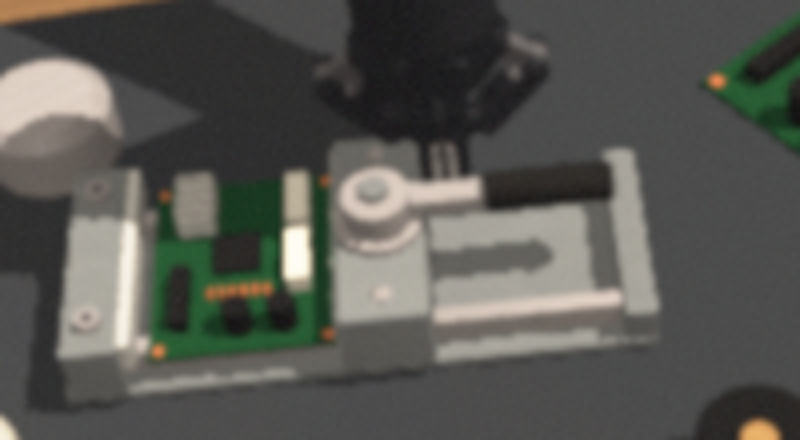

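```bash
python3 -m crank '[[-0.1,0,0,0,0,0],[-0.2,0,0,0,0,0],[-0.3,0,0,0,0,0]]' 0;  python3 -c "
from h import *
st()"; python3 -m crank '[[-0.1,0,0,0,0,0],[-0.15,0,0,0,0,0]]' 0;  python3 -c "
from h import *
st()"
```

```text
clock: 7.4
tool_pos: [477.6, -9.8, 45.2]
eef_rot: [-0.002, 0.742, 0.671, 0.006]
force: [-2.7, 9.9, 0.9]
width: -0.3
t 7.4 vise [-39.9  63.2  45.2] F x,y,z vise [-3.6  9.6  0.9] w -0.3 rot [ 0.24 -0.67 -0.13]
clock: 7.6
tool_pos: [477.6, -9.9, 45.2]
eef_rot: [-0.003, 0.742, 0.671, 0.007]
force: [-3.3, 10.2, 1.0]
width: -0.5
t 7.6 vise [-39.9  63.1  45.2] F x,y,z vise [-4.3  9.8  1. ] w -0.5 rot [ 0.28 -0.79 -0.15]
```

```bash
python3 -m crank '[[-0.1,0,0,0,-0.2,0],[-0.2,0,0,0,-0.4,0],[-0.3,0,0,0,-0.6,0],[-0.4,0,0,0,-0.7,0],[-0.5,0,0,0,-0.7,0]]' 0;  python3 -c "
from h import *
st()"
```

```text
clock: 8.1
tool_pos: [477.3, -13.2, 45.1]
eef_rot: [0.001, 0.742, 0.671, 0.003]
force: [-1.5, 10.0, 1.5]
width: 0.2
t 8.1 vise [-39.9  59.8  45.1] F x,y,z vise [-2.5  9.8  1.5] w 0.2 rot [ 0.33 -0.22 -0.16]
```

```bash
python3 -m crank '[[-0.1,0,0,0,0,0],[-0.2,0,0,0,-0.1,0],[-0.3,0,0,0,-0.1,0],[-0.35,0,0,0,-0.1,0]]' 0;  python3 -c "
from h import *
st()
for n in ('scene','side'):
  s=ctrl.snapshot(n);cv2.imwrite(f'pics/{n}5.png',s['pixels'])
a=cv2.resize(cv2.imread('pics/scene5.png')[140:250,170:310],None,fx=5.5,fy=5.5,interpolation=cv2.INTER_CUBIC)
cv2.imwrite('pics/c8.png',a)"
```

```text
clock: 8.5
tool_pos: [477.1, -15.0, 45.1]
eef_rot: [0.001, 0.742, 0.671, 0.004]
force: [-3.0, 10.6, 1.1]
width: -0.2
t 8.5 vise [-39.8  58.   45.1] F x,y,z vise [-4.  10.3  1.1] w -0.2 rot [ 0.38 -0.26 -0.18]
```

View pics/c8.png

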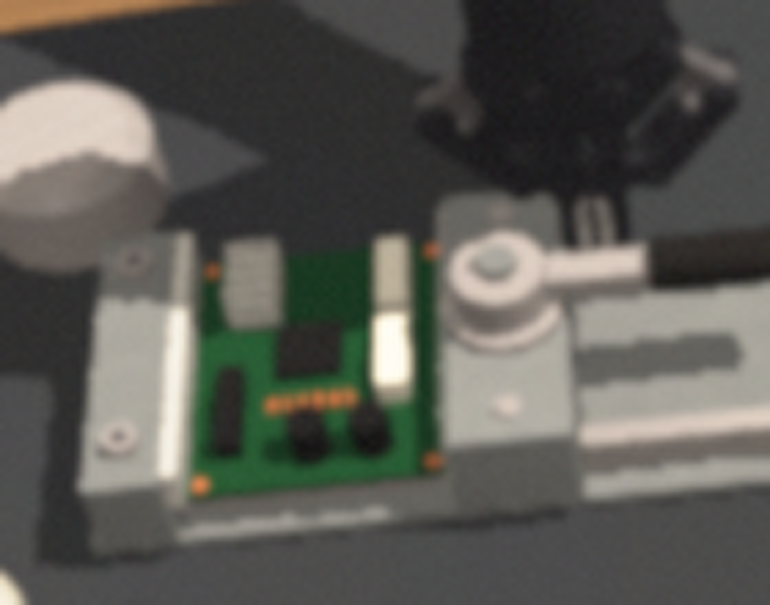

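```bash
for i in 1; do python3 -m crank '[[-0.1,0,0,0,0,0],[-0.2,0,0,0,-0.1,0],[-0.25,0,0,0,-0.1,0],[-0.25,0,0,0,-0.1,0]]' 0;  python3 -c "
from h import *
st()"; done; python3 -m crank '[[-0.1,0,0,0,0,0],[-0.2,0,0,0,-0.1,0],[-0.25,0,0,0,-0.1,0],[-0.25,0,0,0,-0.1,0]]' 0;  python3 -c "
from h import *
st()"
```

```text
clock: 9.0
tool_pos: [477.1, -15.6, 45.1]
eef_rot: [0.001, 0.742, 0.67, 0.005]
force: [-2.5, 11.4, 1.1]
width: -0.1
t 9.0 vise [-39.8  57.4  45.1] F x,y,z vise [-3.7 11.1  1.1] w -0.1 rot [ 0.43 -0.31 -0.2 ]
clock: 9.4
tool_pos: [477.1, -16.0, 45.1]
eef_rot: [0.001, 0.742, 0.67, 0.005]
force: [-2.8, 12.3, 1.5]
width: -0.3
t 9.4 vise [-39.8  57.   45.1] F x,y,z vise [-4.  12.   1.5] w -0.3 rot [ 0.49 -0.38 -0.22]
```

```bash
python3 -m crank '[[-0.1,0,0,0,-0.1,0],[-0.2,0,0,0,-0.2,0],[-0.28,0,0,0,-0.2,0],[-0.28,0,0,0,-0.2,0]]' 0;  python3 -c "
from h import *
st()"; python3 -m crank '[[-0.1,0,0,0,-0.1,0],[-0.2,0,0,0,-0.2,0],[-0.28,0,0,0,-0.2,0],[-0.28,0,0,0,-0.2,0]]' 0;  python3 -c "
from h import *
st()
for n in ('scene','side'):
  s=ctrl.snapshot(n);cv2.imwrite(f'pics/{n}6.png',s['pixels'])
a=cv2.resize(cv2.imread('pics/scene6.png')[140:250,170:310],None,fx=5.5,fy=5.5,interpolation=cv2.INTER_CUBIC)
cv2.imwrite('pics/c9.png',a)
a=cv2.resize(cv2.imread('pics/side6.png')[200:360,290:430],None,fx=3.7,fy=3.7,interpolation=cv2.INTER_CUBIC)
cv2.imwrite('pics/c10.png',a)"
```

```text
clock: 9.8
tool_pos: [477.1, -16.6, 45.1]
eef_rot: [0.001, 0.742, 0.67, 0.006]
force: [-2.7, 13.3, 1.0]
width: -0.1
t 9.8 vise [-39.7  56.4  45.1] F x,y,z vise [-4. 13.  1.] w -0.1 rot [ 0.55 -0.36 -0.25]
clock: 10.2
tool_pos: [477.1, -16.8, 45.1]
eef_rot: [0.002, 0.743, 0.67, 0.006]
force: [-4.0, 15.6, 1.3]
width: 0.0
t 10.2 vise [-39.7  56.2  45.1] F x,y,z vise [-5.5 15.1  1.3] w 0.0 rot [ 0.62 -0.37 -0.29]
```

View pics/c9.png

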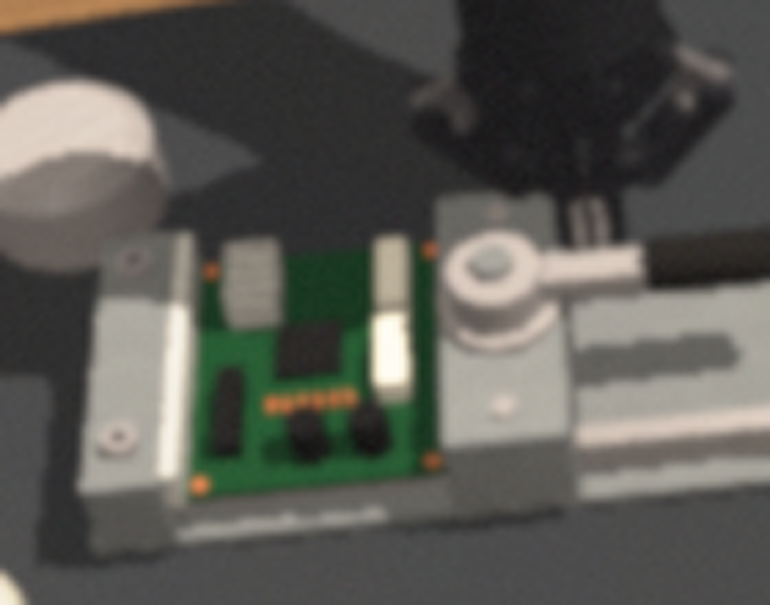

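View pics/c10.png

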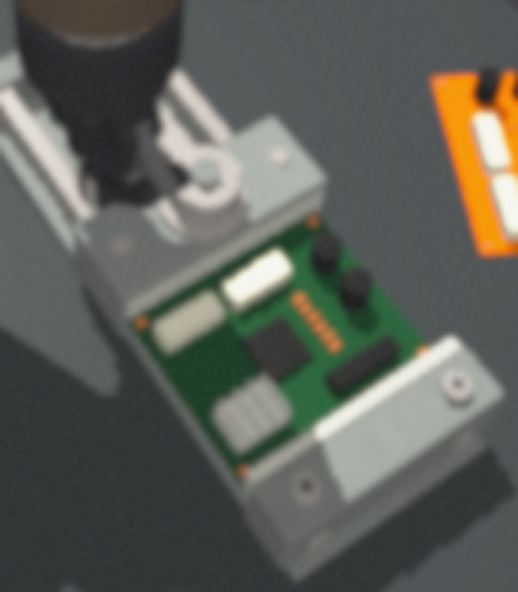

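The board has stopped moving and sits square between the jaws. Force rose as the bar compressed and is now climbing steeply, so I make one more gentle check.

```bash
python3 -m crank '[[-0.1,0,0,0,-0.1,0],[-0.2,0,0,0,-0.2,0],[-0.3,0,0,0,-0.2,0],[-0.3,0,0,0,-0.2,0]]' 0;  python3 -c "
from h import *
st()"
```

```text
clock: 10.7
tool_pos: [477.1, -16.9, 45.1]
eef_rot: [0.002, 0.743, 0.67, 0.007]
force: [-4.4, 17.5, 1.5]
width: -0.3
t 10.7 vise [-39.6  56.1  45.1] F x,y,z vise [-6.1 17.   1.5] w -0.3 rot [ 0.71 -0.4  -0.32]
```

Contact is solid: 2 N more force for only 0.1 mm. With about 9.5 N of that being drag, the board carries about 7.5 N. I back off, lift and go to the lever.

```bash
python3 -m crank '[[0.5,0,0,0,0,0],[1.5,0,0,0,0,0],[2,0,-2,0,0,0],[2,0,-5,0,0,0],[2,0,-7,0.4,-0.2,-0.2],[2,0,-8,0.7,-0.4,-0.3],[2,0,-8,0.7,-0.4,-0.3],[2,0,-8,0.7,-0.4,-0.3]]' 0;  python3 -c "
from h import *
st(); np.set_printoptions(precision=1,suppress=True)
S={}
for n in ('scene','side'):
  s=ctrl.snapshot(n);cv2.imwrite(f'pics/{n}7.png',s['pixels'])
s=pickle.load(open('scene0.pkl','rb'))
print('pivot',inv(onz(ray(s,258.7,187.2),86.6)), 'start',inv(onz(ray(s,290.55,184.1),86.6)))
print('reel',inv(onz(ray(s,360,272),0)), ctrl.get_obs()['q'])
a=cv2.resize(cv2.imread('pics/scene7.png')[140:250,170:350],None,fx=4.4,fy=4.4,interpolation=cv2.INTER_CUBIC)
cv2.imwrite('pics/c11.png',a)
a=cv2.resize(cv2.imread('pics/side7.png')[170:360,270:430],None,fx=3.1,fy=3.1,interpolation=cv2.INTER_CUBIC)
cv2.imwrite('pics/c12.png',a)"
```

```text
clock: 11.5
tool_pos: [477.8, 2.5, 124.9]
eef_rot: [-0.0, 0.741, 0.671, -0.0]
force: [-0.5, -0.3, -0.8]
width: 0.2
t 11.5 vise [-40.9  75.5 124.9] F x,y,z vise [-0.4 -0.4 -0.8] w 0.2 rot [-0.02  0.01 -0.04]
pivot [-0.5 17.7 86.6] start [-0.8 85.3 86.6]
reel [178.7 209.3   0. ] [ 0.3  0.3 -0.5 -0.  -0.8 -2. ]
```

View pics/c11.png

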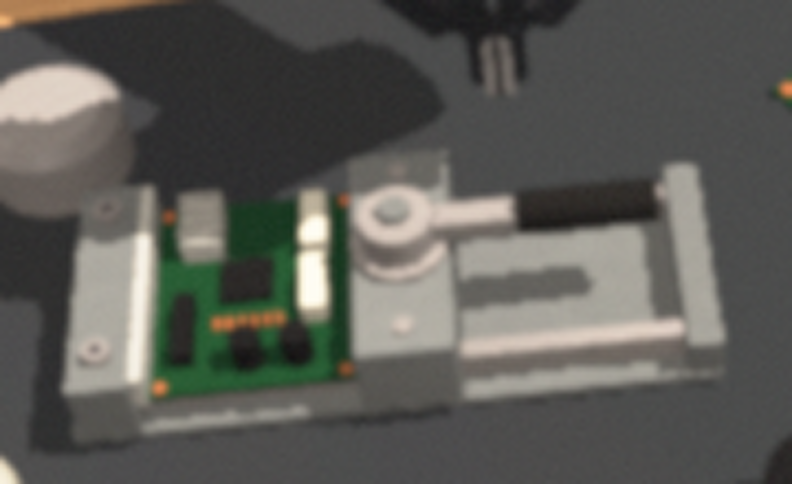

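View pics/c12.png

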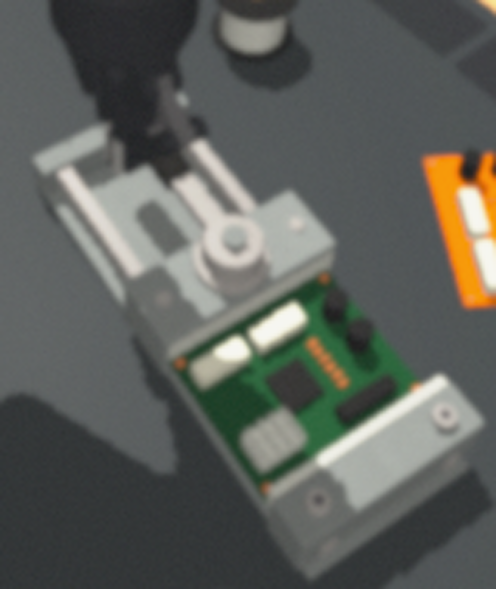

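The board stays snug between both jaws with the gripper clear, and the pivot is now at vise y ≈ 17.5. The last joint has no room for another 90° clockwise, so I turn the tool 180° the other way first.

```bash
python3 -m crank '[[0.5,0,0,0,0,-5],[1,0,0,0,0,-13],[1.5,0,0,0,0,-21],[2,0,0,0,0,-29],[2.5,0,0,0,0,-37],[3,0,0,0,0,-45],[3.6,0,0,0,0,-53],[3.6,0,0,0,0,-61],[3.6,0,0,0,0,-69],[3.6,0,0,0,0,-77],[3.6,0,0,0,0,-85],[3.6,0,0,0,0,-93],[3.6,0,0,0,0,-101],[3.6,0,0,0,0,-109],[3.6,0,0,0,0,-117],[3.6,0,0,0,0,-125],[3.6,0,0,0,0,-133],[3.6,0,0,0,0,-140],[3.6,0,0,0,0,-140]]' 0; python3 -m crank '[[0,0,0,0,0,-6],[0,0,0,0,0,-14],[0,0,1,0,0,-22],[0,0,3,0,0,-30],[0,0,5,0,0,-37],[0,0,6.3,0,0,-40],[0,0,6.3,0,0,-40],[0,0,6.3,0,0,-40]]' 0; python3 -c "
from h import *
st(); print(ctrl.get_obs()['q'])
c=np.array([17.5,0])
o=ctrl.get_obs();M=rot(o['eef_rot']);print(M.T@(w(0,17.5,0)-o['tool_pos']))
s=ctrl.snapshot('scene');cv2.imwrite('pics/scene8.png',s['pixels'])
a=cv2.resize(s['pixels'][140:250,170:350],None,fx=4.4,fy=4.4,interpolation=cv2.INTER_CUBIC)
cv2.imwrite('pics/c13.png',a)"
```

```text
clock: 13.5
tool_pos: [480.5, 37.9, 123.3]
eef_rot: [-0.002, -0.377, 0.926, 0.0]
force: [-0.3, -0.1, 1.0]
width: -0.1
clock: 14.3
tool_pos: [480.2, 37.8, 60.2]
eef_rot: [-0.002, -0.67, 0.742, 0.001]
force: [0.4, 0.4, 0.1]
width: 0.2
t 14.3 vise [-41.9 110.8  60.2] F x,y,z vise [0.3 0.5 0.1] w 0.2 rot [ -0.22  -0.39 179.8 ]
[ 4.16619334e-01  3.54897346e-01 -5.52892763e-01 -1.04101545e-04
 -6.67998285e-01  1.05300414e+00]
[ 93.014169   -42.50654556  60.19002523]
```

View pics/c13.png

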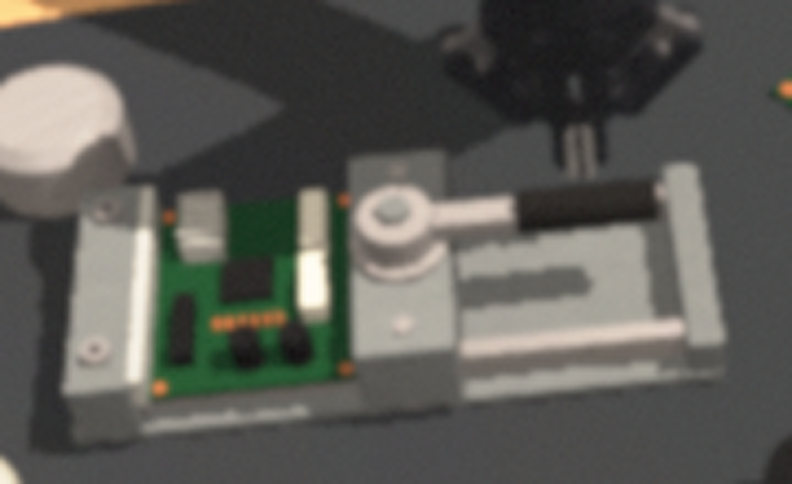

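Fingers are level with the mid-grip at crop (580,165), behind the lever. I approach to contact.

```bash
python3 -m crank '[[0,-0.4,-0.2,0,0,0],[0,-0.9,-0.3,0,0,0],[0,-1.4,-0.3,0,0,0],[0,-1.8,-0.3,0,0,0],[0,-1.9,-0.3,0,0,0]]' 0; python3 -c "
from h import *
st()
o=ctrl.get_obs();M=rot(o['eef_rot']);c=M.T@(w(0,17.5,0)-o['tool_pos']);c[2]=0;print(c)
for t in np.arange(5,100,5):
  s=c-R.from_rotvec([0,0,np.radians(t)]).apply(c); print(t,np.round(s[:2]/10,2))"
```

```text
clock: 14.85
tool_pos: [499.2, 35.9, 63.5]
eef_rot: [-0.002, -0.67, 0.742, 0.001]
force: [-3.5, 1.4, 3.4]
width: -0.3
t 14.85 vise [-22.8 110.8  63.5] F x,y,z vise [-3.6  1.   3.4] w -0.3 rot [ -0.18  -0.42 179.78]
[ 93.09027612 -23.48938337   0.        ]
5 [-0.17 -0.82]
10 [-0.27 -1.65]
15 [-0.29 -2.49]
20 [-0.24 -3.33]
25 [-0.12 -4.15]
30 [ 0.07 -4.97]
35 [ 0.34 -5.76]
40 [ 0.67 -6.53]
45 [ 1.07 -7.27]
50 [ 1.53 -7.97]
55 [ 2.05 -8.63]
60 [ 2.62 -9.24]
65 [ 3.25 -9.79]
70 [  3.92 -10.29]
75 [  4.63 -10.73]
80 [  5.38 -11.11]
85 [  6.16 -11.42]
90 [  6.96 -11.66]
95 [  7.78 -11.83]
```

```bash
python3 -m crank '[[-0.17,-0.82,0,0,0,5],[-0.27,-1.65,0,0,0,10],[-0.29,-2.49,0,0,0,15],[-0.24,-3.33,0,0,0,20],[-0.12,-4.15,0,0,0,25],[0.07,-4.97,0,0,0,30],[0.34,-5.76,0,0,0,35],[0.67,-6.53,0,0,0,40],[1.07,-7.27,0,0,0,45],[1.53,-7.97,0,0,0,50],[2.05,-8.63,0,0,0,55],[2.62,-9.24,0,0,0,60],[3.25,-9.79,0,0,0,65],[3.92,-10.29,0,0,0,70],[4.63,-10.73,0,0,0,75]]' 0; python3 -c "
from h import *
st()
o=ctrl.get_obs();M=rot(o['eef_rot']);c=M.T@(w(0,17.5,0)-o['tool_pos']);c[2]=0;print(c, np.round(M,3)@[1,0,0]@np.c_[X,Y])
for t in np.arange(2,28,2):
  s=c-R.from_rotvec([0,0,np.radians(t)]).apply(c); print(t,np.round(s[:2]/10,2))
for n in ('scene','side'):
  s=ctrl.snapshot(n);cv2.imwrite(f'pics/{n}9.png',s['pixels'])
  u=s['pixels'][150:280,190:370] if n=='scene' else s['pixels'][170:330,270:470]
  cv2.imwrite(f'pics/c14{n}.png',cv2.resize(u,None,fx=3.6,fy=3.6,interpolation=cv2.INTER_CUBIC))"
```

```text
clock: 16.35
tool_pos: [599.7, -20.6, 62.6]
eef_rot: [-0.004, -0.078, 0.997, -0.0]
force: [-3.6, 3.8, 1.0]
width: 0.5
t 16.35 vise [82.8 64.4 62.6] F x,y,z vise [-3.9  3.5  1. ] w 0.5 rot [ -0.43  -0.37 104.55]
[ 91.33731391 -24.61618055   0.        ] [-0.96806174 -0.25166738]
2 [-0.08 -0.32]
4 [-0.15 -0.64]
6 [-0.21 -0.97]
8 [-0.25 -1.3 ]
10 [-0.29 -1.62]
12 [-0.31 -1.95]
14 [-0.32 -2.28]
16 [-0.32 -2.61]
18 [-0.31 -2.94]
20 [-0.29 -3.27]
22 [-0.26 -3.6 ]
24 [-0.21 -3.93]
26 [-0.15 -4.25]
```

View pics/c14scene.png

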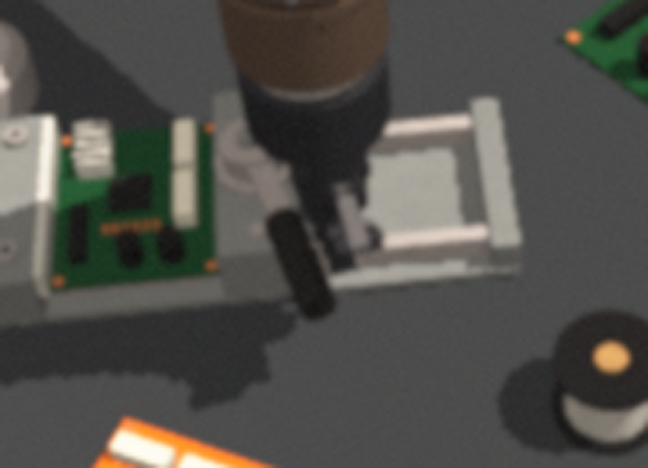

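View pics/c14side.png

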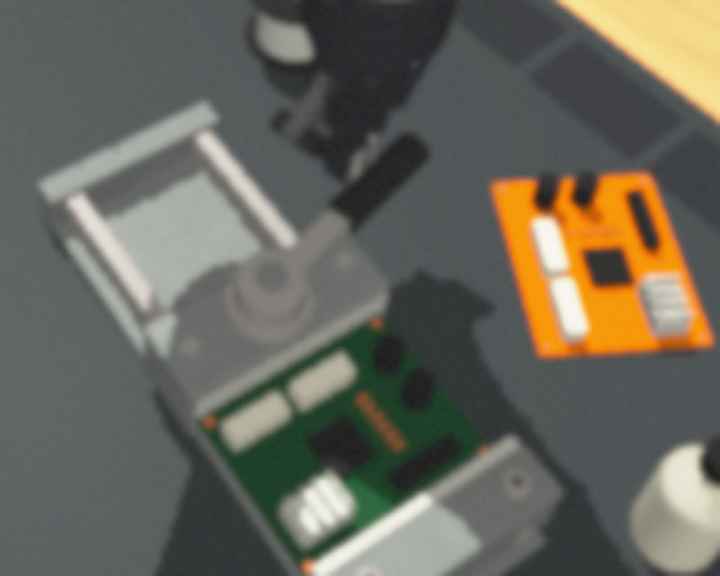

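The lever is at about 73° with the jaw unmoved. I go on slowly to feel for the stop.

```bash
python3 -m crank '[[-0.08,-0.32,0,0,0,2],[-0.15,-0.64,0,0,0,4],[-0.21,-0.97,0,0,0,6],[-0.25,-1.3,0,0,0,8],[-0.29,-1.62,0,0,0,10],[-0.31,-1.95,0,0,0,12]]' 0; python3 -c "
from h import *
st()
o=ctrl.get_obs();M=rot(o['eef_rot']);c=M.T@(w(0,17.5,0)-o['tool_pos']);c[2]=0;print(c)
for t in np.arange(1,12,1):
  s=c-R.from_rotvec([0,0,np.radians(t)]).apply(c); print(t,np.round(s[:2]/10,2))"
```

```text
clock: 17.05
tool_pos: [607.1, -40.6, 62.5]
eef_rot: [-0.003, 0.027, 1.0, -0.001]
force: [-0.6, 1.5, 0.3]
width: 0.3
t 17.05 vise [92.  45.2 62.5] F x,y,z vise [-0.8  1.4  0.3] w 0.3 rot [-0.36 -0.17 92.56]
[ 92.80762703 -23.44943311   0.        ]
1 [-0.04 -0.16]
2 [-0.08 -0.33]
3 [-0.11 -0.49]
4 [-0.14 -0.65]
5 [-0.17 -0.82]
6 [-0.19 -0.98]
7 [-0.22 -1.15]
8 [-0.24 -1.31]
9 [-0.25 -1.48]
10 [-0.27 -1.65]
11 [-0.28 -1.81]
```

```bash
python3 -m crank '[[-0.04,-0.16,0,0,0,1],[-0.08,-0.33,0,0,0,2],[-0.09,-0.41,0,0,0,2.5],[-0.09,-0.41,0,0,0,2.5]]' 0; python3 -c "
from h import *
st()"
```

```text
clock: 17.45
tool_pos: [608.1, -45.0, 62.6]
eef_rot: [-0.003, 0.048, 0.999, -0.001]
force: [0.8, 1.2, -0.7]
width: 0.0
t 17.45 vise [93.5 40.9 62.6] F x,y,z vise [ 0.7  1.2 -0.7] w 0.0 rot [-0.34 -0.12 90.05]
```

Still only 1.2 N, so this isn't the stop yet. I continue in straight pushes along tool −y, in small steps.

```bash
python3 -m crank '[[0,-0.1,0,0,0,0],[0,-0.2,0,0,0,0],[0,-0.2,0,0,0,0]]' 0; python3 -c "
from h import *
st()"; python3 -m crank '[[0,-0.1,0,0,0,0],[0,-0.2,0,0,0,0],[0,-0.2,0,0,0,0]]' 0; python3 -c "
from h import *
st()
for n in ('scene','side'):
  s=ctrl.snapshot(n);cv2.imwrite(f'pics/{n}10.png',s['pixels'])
  u=s['pixels'][150:280,190:370] if n=='scene' else s['pixels'][170:330,270:470]
  cv2.imwrite(f'pics/c15{n}.png',cv2.resize(u,None,fx=3.6,fy=3.6,interpolation=cv2.INTER_CUBIC))"
```

```text
clock: 17.75
tool_pos: [608.2, -45.7, 62.7]
eef_rot: [-0.002, 0.048, 0.999, -0.0]
force: [-0.7, 5.6, -0.1]
width: -0.0
t 17.75 vise [93.7 40.3 62.7] F x,y,z vise [-1.2  5.5 -0.1] w -0.0 rot [-0.22 -0.16 90.06]
clock: 18.05
tool_pos: [608.3, -45.7, 62.7]
eef_rot: [-0.002, 0.048, 0.999, 0.001]
force: [-1.7, 8.6, 0.4]
width: -0.1
t 18.05 vise [93.7 40.2 62.7] F x,y,z vise [-2.5  8.3  0.4] w -0.1 rot [-7.000e-02 -2.400e-01  9.007e+01]
```

View pics/c15side.png

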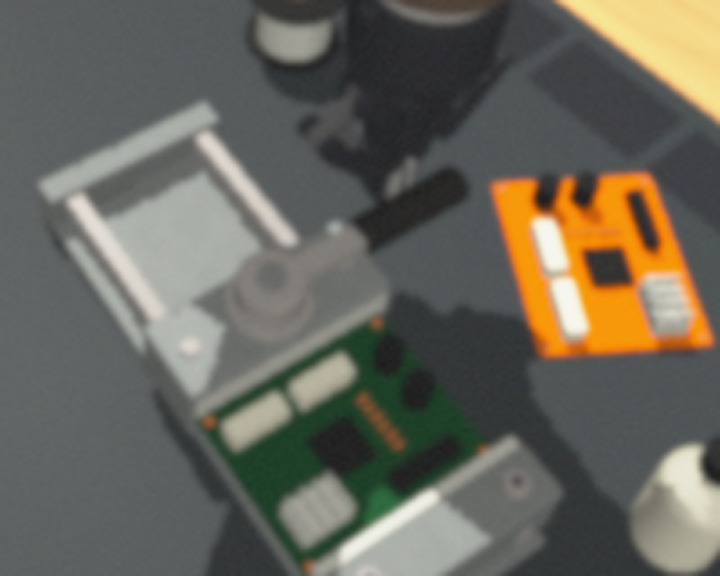

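```bash
python3 -m crank '[[0,-0.1,0,0,0,0],[0,-0.2,0,0,0,0],[0,-0.22,0,0,0,0]]' 0; python3 -c "
from h import *
st()"
```

```text
clock: 18.45
tool_pos: [608.3, -45.8, 62.7]
eef_rot: [-0.001, 0.048, 0.999, 0.002]
force: [-1.5, 10.3, 1.1]
width: -0.1
t 18.45 vise [93.7 40.1 62.7] F x,y,z vise [-2.5 10.1  1.1] w -0.1 rot [ 8.000e-02 -3.100e-01  9.008e+01]
```

Firm at the stop: 10 N and no movement. I retreat away from the lever (+tool y), lift and look.

```bash
python3 -m crank '[[0,0.4,0,0,0,0],[0,1.2,0,0,0,0],[0,2.5,0,0,0,0],[0,3,-2,0,0,0],[0,3,-6,0,0,0],[0,3,-10,0,0,0],[0,6,-14,0,0,0],[0,10,-17,0,0,0],[0,14,-18,0,0,0],[0,18,-18,0,0,0],[0,20,-18,0,0,0],[0,20,-18,0,0,0],[0,20,-18,0,0,0]]' 0; python3 -c "
from h import *
st(); np.set_printoptions(precision=1,suppress=True)
for n in ('scene','side'):
  s=ctrl.snapshot(n);cv2.imwrite(f'pics/{n}11.png',s['pixels'])
  u=s['pixels'][150:280,160:340] if n=='scene' else s['pixels'][170:330,270:470]
  cv2.imwrite(f'pics/c16{n}.png',cv2.resize(u,None,fx=4 if n=='scene' else 3.6,fy=4 if n=='scene' else 3.6,interpolation=cv2.INTER_CUBIC))"
```

```text
clock: 19.75
tool_pos: [627.6, 152.5, 243.0]
eef_rot: [-0.002, 0.048, 0.999, 0.002]
force: [-0.5, -0.0, -0.1]
width: 0.3
t 19.75 vise [ 93.6 239.4 243. ] F x,y,z vise [-0.5 -0.1 -0.1] w 0.3 rot [-2.000e-02 -3.200e-01  9.012e+01]
```

View pics/c16side.png

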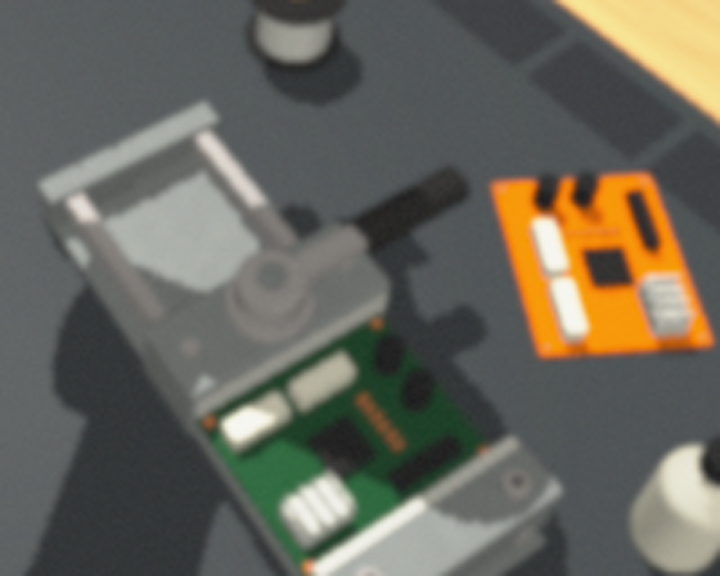

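View pics/c16scene.png

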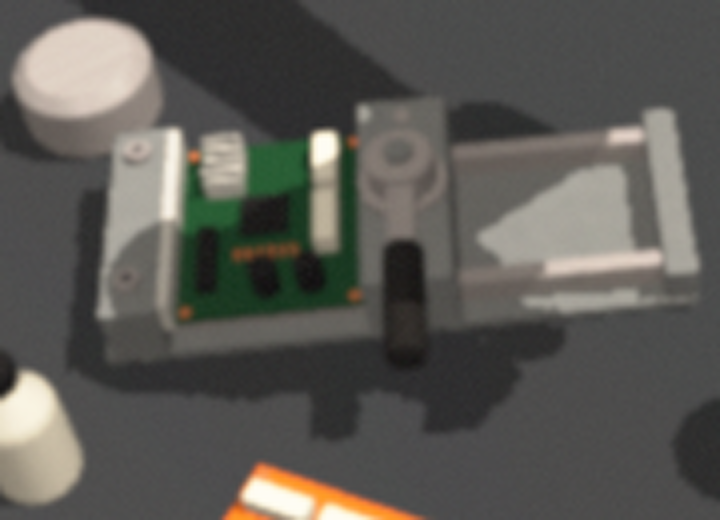

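The lever lies across along vise +x, and the board is held between both jaws. I check the angle and whether the bystanders moved.

```bash
python3 - <<'E'
from h import *
np.set_printoptions(precision=1,suppress=True)
a=pickle.load(open("scene0.pkl","rb"));b=pickle.load(open("side0.pkl","rb"))
A=lambda p:ray(a,160+p[0]/4-.4,150+p[1]/4-.4); B=lambda p:ray(b,270+p[0]/3.6-.35,170+p[1]/3.6-.35)
pv,_=tri(A((400,150)),B((272,274))); tp,_=tri(A((406,355)),B((458,188)))
pv,tp=inv(pv),inv(tp); d=tp-pv; print(pv,tp,np.degrees(np.arctan2(d[0],d[1])))
H=[inv(tri(A(p),B(q))[0]) for p,q in (((194,157),None),) if q]
B2=[inv(onz(A(p),33)) for p in ((194,157),(353,142),(355,296),(185,313))]; print(B2)
d=B2[1]-B2[0];print("board yaw rel",np.degrees(np.arctan2(-d[0],d[1])), "edge",np.degrees(np.arctan2(*(B2[3]-B2[0])[[1,0]])))
for n in ("scene","side"):
    s=cv2.imread(f"pics/{n}0.png").astype(int);t=cv2.imread(f"pics/{n}11.png").astype(int)
    for nm,(x0,y0,x1,y1) in ({"flux":(148,235,182,278),"reel":(340,235,380,275),"pot":(160,150,200,190)} if n=="scene" else {"flux":(440,285,485,335),"reel":(335,155,370,190),"pot":(310,355,375,399)}).items():
        print(n,nm,np.abs(s-t)[y0:y1,x0:x1].mean())
E
```

```text
[ 0.1 18.6 86.4] [124.9  16.5  74.1] 90.97344244633695
[array([ -58.2, -102. ,   33. ]), array([-58.3, -12.3,  33. ]), array([ 52.2, -11.9,  33. ]), array([  52.4, -101.5,   33. ])]
board yaw rel 0.06368004197306161 edge 0.26200912246860153
scene flux 1.063155494756042
scene reel 1.2791666666666666
scene pot 3.439583333333333
side flux 1.5554074074074073
side reel 1.4108843537414966
side pot 4.16060606060606
```

View pics/scene11.png

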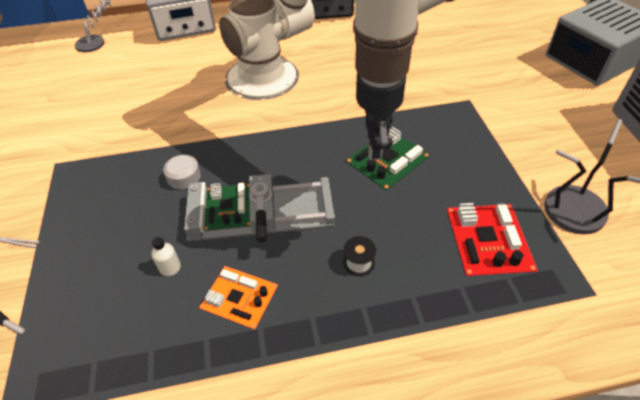

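```bash
python3 -c "
from h import *
st(); print(ctrl.close_job())"
```

```text
t 19.85 vise [ 93.8 238.3 243.3] F x,y,z vise [-0.7  0.5 -0.2] w 0.2 rot [ 1.000e-02 -3.100e-01  9.002e+01]
the job is handed in; nothing more can be done
None
```

The board is clamped, and I handed the job in at about 19.9 s of the 53 s allowed.

- **Jaw:** With shut fingers beside the lever, I pushed the sliding jaw to about 67.5 mm of travel, as measured in the pictures. Drag was about 9.5 N. The force then rose as the bar compressed and the board met the stationary jaw, and turned stiff at 17 N. That puts about 7.5 N on the board, well under its 30 N limit.
- **Lever:** I then pushed the lever round about its pivot until it met the end stop. Force went from 1.2 N to 10 N with under 1 mm of movement. I backed off afterwards and the robot touches nothing.

**Last checks:**
- **Lever angle:** it measures about 91° from the pictures, good to a degree or two, and it stayed there after release.
- **Board:** it is square to the vise within about 0.3° and sits between both jaws.
- **Bystanders:** the flux bottle and reel look unchanged. The tip pot's picture differs slightly more (3–4 grey levels on average, against 1–1.6 for the others). I put that down to the arm's moving shadow, since the pot sits in the same place in the picture and nothing went near it.
- **Failed or disagreeing checks:** none failed. The two cameras disagreed on the stationary jaw's face by about 6 mm, so I found that by feel.

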